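Raise the press console's screen to the pointer

TASK

On the cutting bench, raise the console's folded-down screen lid and leave it standing on its own at the angle shown by the steel pointer arm beside it, so that lid and pointer are parallel. The hinge is stiff and the lid springs back a little when let go, so check it after releasing. Work gently, do not shift the pointer, and leave the cutting dies and the bottle alone.

Things in the scene. Friction and masses are not known exactly. Their poses are not given: they have to be found in the camera images.
- pointer: Flat steel arm, 180 long x 14 wide x 4 mm thick, showing the wanted lid angle: 52 to 83 degrees above level, different each time. It turns on the lid's own hinge axis, 158 mm from the lid's middle on the side away from the robot, and holds by friction. Origin on the axis; x from tip to pivot, y along the axis, as the lid's. A fixed round cheek of 36 mm radius carries it.
- console: Fixed grey console under the lid, 160 deep x 240 wide, top 64 mm above the bench; origin under it, 85 mm nearer than the hinge axis along its own x (from front to hinge). Its front face is at x = -65 mm, so the front 30 mm of the lid overhangs it and a tilted tool can reach under the lip from the front.
- lid_edge (a point): Middle of the lid's front edge, mid-thickness, 180 mm from the hinge axis. The hinge is stiff and stays where left, but the lid is springy on it: pushing up at this edge takes about 4 to 12 N, and when let go the lid drops back by some 5 to 12 degrees, depending on its hidden weight.
- lid: Flat black screen lid, 168 long x 240 wide x 14 mm thick. Origin on the hinge axis at the console's rear, mid-width, 75 mm above the bench. Own x points from front edge to hinge (level, roughly to the robot's right, when shut), y along the hinge axis to the pointer, z out of the outer face; front edge at x = -180 mm, inner face at z = -7 mm. Starts 3 to 20 degrees open; opens up and away.
- pointer_tip (a point): Free end of the pointer arm, 180 mm from the hinge axis.
- die_long_center (a point): Cutting die of steel strip, open outline 110 x 70 mm with one tapered end, 32 mm high, standing loose on the bench; the point is its centre, half-way up. Leave alone.
- die_round_center (a point): Cutting die of steel strip, eight-sided outline 84 mm across, 32 mm high, loose on the bench; the point is its centre, half-way up. Leave alone.
- bottle: Yellow drinking bottle with blue cap, 64 mm diameter, 190 mm high, standing loose on the bench; origin at the centre of its underside. Leave alone.

How it is judged:
At the end, for the whole second after the job is handed in: The lid stands by itself, at rest, parallel to the pointer within 4 degrees (0.07 rad) (angle between the x axis of lid and the x axis of pointer, either way round below 0.07 rad and angular speed of lid below 0.05 rad/s); the robot touches nothing.
It fails at once if the pointer's tip is moved by more than 10 mm (distance of pointer_tip from where it was at the start of the episode above 0.01 m).
It fails at once if the lid is forced: more than 40 N on it (contact force between lid and anything else above 40 N).
It fails at once if a die is shifted by more than 20 mm (distance of any of die_long_center, die_round_center from where it was at the start of the episode above 0.02 m).
It fails at once if the bottle is shifted by more than 20 mm or tipped (distance of bottle from where it was at the start of the episode above 0.02 m or angle between bottle's own z axis and vertical above 0.3 rad).
It also fails if it takes over 48 s, if anything falls off the work surface, if the arm or the gripper's body presses on something with over 40 N, if the wrist force passes 120 N, or if a joint passes its speed limit or range.

ROBOT

A 6-joint arm with a two-finger parallel gripper is mounted at the origin on the work surface. World frame = base frame: x ahead of the robot, y to its left, z up, the work surface at z = 0. Lengths are in m, angles in rad, forces in N, time in s.
With the tool pointing down it reaches from about 0.35 to 0.8 m from the base axis. Payload 7.3 kg.
Tool frame: the origin (TCP) lies between the finger pads; the fingertips stand 25 mm ahead of it and the grasp point (between the pads) lies 6 mm ahead of it (r.tip_extent is the distance from the TCP to the fingertips, in m); z points along the fingers, y is the direction in which the jaws open and shut (so a half turn about z gives the same grasp; the last joint's range is limited). The gripper opens to 85 mm and grips with 20 to 120 N. Pads are 22 mm wide; open, the fingers measure 114 mm over their backs; the gripper's body (76 mm by 85 mm) begins 54 mm behind the grasp point. The pads swing forward as they close: fully open they stand 13 mm farther back than shut.
Start: joints at [1.154, 0.342, 1.524, -0, 1.275, -0.146], TCP at [0.14, 0.506, 0.256] pointing down, gripper open.
Joint ranges: [-2.53, 2.53], [-0.77, 2.02], [0.04, 2.7], [-1, 4.14], [0.28, 2.66], [-3.11, 3.11]. Speed limits (rad/s): [2.57, 2.57, 3.14, 3.14, 3.14, 3.14].

INTERFACE

Orientations are given as a unit quaternion [x, y, z, w].
In Python, from workcell import r, command_gripper, optics gives the robot as it stands. The module is installed in compiled form; this text tells all that it offers. Calls block until the motion is done:
- r.reach(position, orientation): joint-space move of the TCP to a pose.
- r.move_straight(position, orientation=None, speed=0.15, max_force=None): straight line of the TCP; orientation=None keeps the orientation; speed is the mean speed in m/s. With max_force (N) it stops when the force on the tool has changed by that much, and returns True; else False.
- r.movej(angles): joint-space move.
- command_gripper(opening, force=None): finger opening in m; force is the grip in N (None keeps the last); returns when the fingers have stopped.
- r.hold(seconds).
- r.solve_ik(position, orientation): joint angles nearest the present ones, or None.
- r.read_state(): the state.
- optics.get_image(name): name is "scene" or "top" or "wrist"; returns (picture, depth): 400x640x3 uint8, red, green, blue; 400x640 float32, m along the optical axis (not along the pixel's ray), 0 where there is no reading.
- optics.camera_model(name): a dict with "K" (3x3 intrinsics, pixels), "R" (3x3) and "t" (3): a world point X has camera coordinates R X + t; the wrist camera has in their place "tool_from_camera" (4x4, takes a point from camera to tool coordinates, whose origin is the TCP and whose axes are the flange's). Camera axes: x right, y down, z forward; pixel columns grow to the right and rows downward; lengths in m; the calibration is good to about 2 mm. A picture is of the moment at which its call begins: read the wrist's pose just before it. camera_model takes no time and is no camera call.
A pose or a line that the arm cannot do raises r.PlanningError and nothing moves.
- r.finish_job(): hands the job in, once; it reports no verdict.
The state is a dict: "time_s": time; "joint_positions": joint angles; "dq": joint speeds; "tau": joint torques, N m; "eef_pos": TCP position; "eef_rot": TCP orientation; "contact_force": force on the tool from outside, world axes, zero at the start; "torque": the same for the moment, N m; "grip_width": finger opening in m.
Only numpy, scipy, OpenCV 4.12 (cv2) and the standard library are available. Lean on these libraries where they do the work, as an engineer would, in place of code of your own. Each camera call takes 0.05 s, during which the arm holds its last target.

## Working session

There is one attempt and no reset: what is moved stays moved. The work goes in short steps, each a Python script; the robot and the scene stay as the last script left them, time stands still between calls to the robot, and variables do not carry over. Pictures are saved under pics/ and viewed, and the job is handed in when it is done.

```bash
mkdir -p pics
cat > h.py <<'E'
import numpy as np, cv2
from workcell import r, command_gripper, optics
def snap(name,fn):
    s=r.read_state(); im,d=optics.get_image(name)
    cv2.imwrite(f'pics/{fn}.png',im[:,:,::-1]); np.savez(f'pics/{fn}.npz',im=im,d=d,p=s['eef_pos'],q=s['eef_rot'])
    return im,d
def cloud(name,d):
    m=optics.camera_model(name);K=m['K']
    v,u=np.mgrid[0:400,0:640]
    c=np.stack([(u-K[0,2])/K[0,0]*d,(v-K[1,2])/K[1,1]*d,d],-1)
    W=(c-m['t'])@np.array(m['R'])
    W[d==0]=np.nan
    return W
E
python3 - <<'E'
from h import *
for n in('scene','top'):
    snap(n,n+'1'); m=optics.camera_model(n);print(n,m['K'],-np.array(m['R']).T@m['t'])
print(r.read_state())
E
```

```text
scene [[492.59888159   0.         319.42390371]
 [  0.         492.59888159 204.89814154]
 [  0.           0.           1.        ]] [1.14828917 0.71030289 1.0962197 ]
top [[456.27690159   0.         313.66120103]
 [  0.         456.27690159 190.40755088]
 [  0.           0.           1.        ]] [0.48551982 0.00538    1.54441561]
{'time_s': 0.1, 'joint_positions': array([ 1.15402969e+00,  3.42688887e-01,  1.52488395e+00, -5.15123626e-06,
        1.27541708e+00, -1.45966739e-01]), 'dq': array([-2.55787368e-06, -2.66824817e-03, -2.24012482e-03, -4.60914206e-04,
        1.46188691e-03,  4.23102684e-04]), 'tau': array([ 9.52500159e-04, -4.34445655e+01, -2.46489984e+01, -1.66588252e-04,
        4.70115978e-03, -2.69631869e-05]), 'eef_pos': array([0.14027478, 0.50559087, 0.25568994]), 'eef_rot': array([ 1.34985830e-01,  9.90847283e-01, -6.71843255e-04, -1.91621560e-04]), 'contact_force': array([ 0.70772608,  0.1731173 , -0.13709103]), 'torque': array([0.02537184, 0.03834943, 0.00235353]), 'grip_width': 0.0854284832242939}
```

View pics/scene1.png

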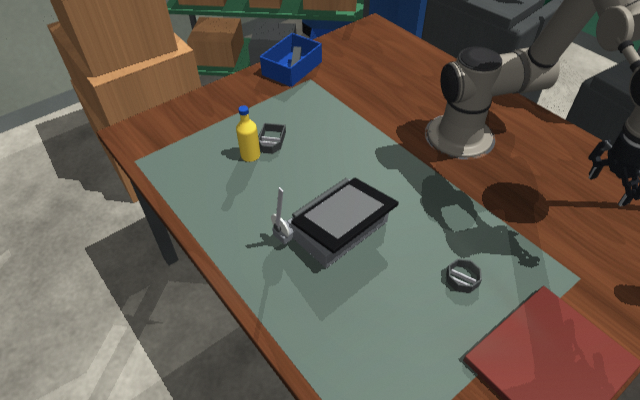

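View pics/top1.png

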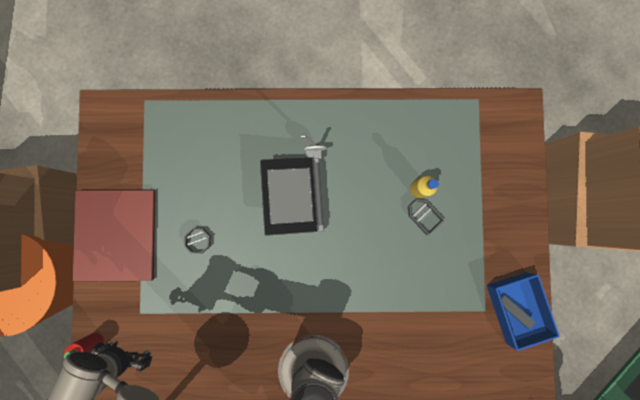

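The scene picture shows the lid slightly open at (345,213) and the pointer rising at (280,190)–(283,232). In the top picture the lid spans (262..318, 157..235), with the hinge on the right. The bottle is at (425,186), and the dies are at (199,239) and (426,215).

Run:
```python
from h import *
for n,box in(('top',(230,110,360,250)),('scene',(250,160,410,280))):
    z=np.load(f'pics/{n}1.npz');W=cloud(n,z['d']);np.save(f'pics/{n}W.npy',W)
    x0,y0,x1,y1=box
    s=5
    cv2.imwrite(f'pics/{n}1c.png',cv2.resize(z['im'][y0:y1,x0:x1,::-1],None,fx=s,fy=s,interpolation=cv2.INTER_CUBIC))
W=np.load('pics/topW.npy')
for v in (165,180,195,210,228):
    print(v,[tuple(np.round(W[v,u],3)) for u in (258,264,270,290,310,316,320,324)])
W=np.load('pics/sceneW.npy')
print([tuple(np.round(W[v,u],3)) for u,v in((280,190),(281,200),(280,210),(279,222),(283,230),(290,236))])
```

```text
165 [(np.float64(0.685), np.float64(0.184), np.float64(-0.005)), (np.float64(0.67), np.float64(0.152), np.float64(0.107)), (np.float64(0.67), np.float64(0.133), np.float64(0.109)), (np.float64(0.671), np.float64(0.071), np.float64(0.096)), (np.float64(0.673), np.float64(0.007), np.float64(0.082)), (np.float64(0.673), np.float64(-0.013), np.float64(0.082)), (np.float64(0.683), np.float64(-0.027), np.float64(-0.001)), (np.float64(0.684), np.float64(-0.041), np.float64(-0.005))]
180 [(np.float64(0.633), np.float64(0.183), np.float64(0.002)), (np.float64(0.622), np.float64(0.152), np.float64(0.108)), (np.float64(0.622), np.float64(0.133), np.float64(0.108)), (np.float64(0.623), np.float64(0.071), np.float64(0.099)), (np.float64(0.624), np.float64(0.007), np.float64(0.084)), (np.float64(0.625), np.float64(-0.012), np.float64(0.076)), (np.float64(0.632), np.float64(-0.027), np.float64(0.001)), (np.float64(0.632), np.float64(-0.041), np.float64(-0.005))]
195 [(np.float64(0.582), np.float64(0.184), np.float64(-0.001)), (np.float64(0.574), np.float64(0.151), np.float64(0.116)), (np.float64(0.
[... 945 characters left out ...]
oat64(0.471), np.float64(0.133), np.float64(0.109)), (np.float64(0.471), np.float64(0.071), np.float64(0.098)), (np.float64(0.47), np.float64(0.008), np.float64(0.09)), (np.float64(0.47), np.float64(-0.011), np.float64(0.081)), (np.float64(0.47), np.float64(-0.024), np.float64(0.061)), (np.float64(0.469), np.float64(-0.039), np.float64(0.004))]
[(np.float64(0.737), np.float64(0.028), np.float64(0.248)), (np.float64(0.736), np.float64(0.026), np.float64(0.21)), (np.float64(0.737), np.float64(0.017), np.float64(0.166)), (np.float64(0.736), np.float64(0.005), np.float64(0.107)), (np.float64(0.729), np.float64(0.009), np.float64(0.071)), (np.float64(0.717), np.float64(0.022), np.float64(0.049))]
```

View pics/top1c.png

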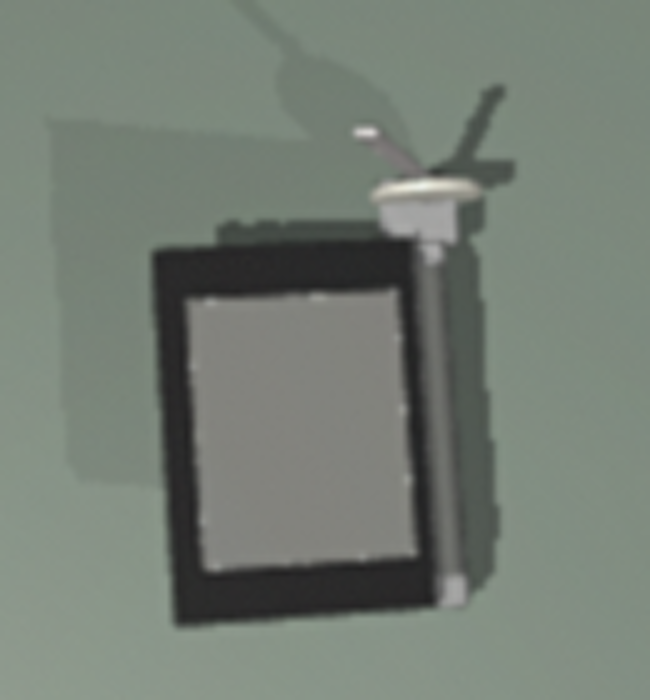

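View pics/scene1c.png

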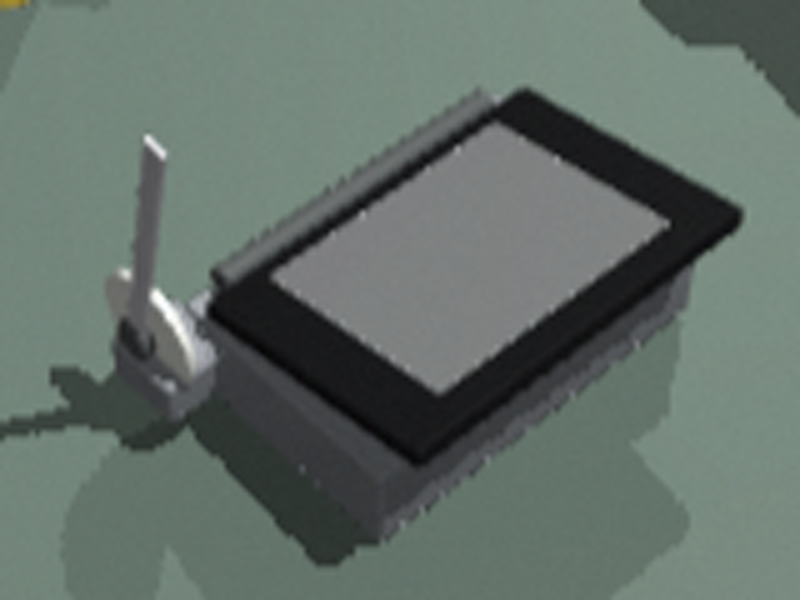

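```bash
cat > fit.py <<'E'
from h import *
from scipy.optimize import least_squares
M={n:optics.camera_model(n) for n in('scene','top')}
def proj(n,X):
    m=M[n];c=np.asarray(m['R'])@X+m['t'];p=np.asarray(m['K'])@c;return p[:2]/p[2]
def pt(p,loc,th):
    ox,oy,yaw=p[:3]
    y=np.array([np.cos(yaw),np.sin(yaw),0]);xl=np.array([np.sin(yaw),-np.cos(yaw),0]);zz=np.array([0,0,1.])
    x=np.cos(th)*xl-np.sin(th)*zz; z=np.cos(th)*zz+np.sin(th)*xl
    return np.array([ox,oy,.075])+x*loc[0]+y*loc[1]+z*loc[2]
def fit(obs,p0,free=None):
    # obs: (cam,u,v,loc,'l'/'p')
    p0=np.array(p0,float);free=list(range(5)) if free is None else free
    def full(q):
        p=p0.copy();p[free]=q;return p
    def f(q):
        p=full(q);return np.concatenate([proj(n,pt(p,np.array(l)/1000,p[3] if k=='l' else p[4]))-(u,v) for n,u,v,l,k in obs])
    s=least_squares(f,p0[free],loss='soft_l1');return full(s.x),f(s.x).reshape(-1,2)
E
python3 - <<'E'
from fit import *
T=lambda a,b:('top',230+(a-2)/5,110+(b-2)/5)
S=lambda a,b:('scene',250+(a-2)/5,160+(b-2)/5)
obs=[(*T(152,250),(-180,120,7),'l'),(*T(178,625),(-180,-120,7),'l'),(*T(440,607),(-12,-120,7),'l'),(*T(415,240),(-12,120,7),'l'),
(*S(420,452),(-180,120,7),'l'),(*S(740,210),(-180,-120,7),'l'),(*S(525,90),(-12,-120,7),'l'),(*S(212,308),(-12,120,7),'l'),
(*T(365,132),(-180,158,0),'p'),(*S(153,142),(-180,158,0),'p')]
p,res=fit(obs,[.58,-.03,.07,.15,1.1]);print(p,np.degrees(p[2:]));print(res.round(2))
np.save('p.npy',p)
W=np.load('pics/topW.npy');z=np.array([])
# plane fit lid by depth
for n,bx in(('top',(268,162,310,226)),('scene',None)):
    W=np.load(f'pics/{n}W.npy').reshape(-1,3)
    m=(W[:,0]>.48)&(W[:,0]<.67)&(W[:,1]>0.01)&(W[:,1]<.13)&(W[:,2]>.07)
    A=np.c_[W[m,:2],np.ones(m.sum())];s=np.linalg.lstsq(A,W[m,2],rcond=None)[0];print(n,m.sum(),s,np.degrees(np.arctan(np.hypot(*s[:2]))))
E
```

```text
[ 0.57952181 -0.01796882  0.06790205  0.16189743  1.38026145] [ 3.89050116  9.27603932 79.08315582]
[[-0.47 -0.09]
 [-0.65  0.93]
 [-0.27  0.43]
 [-0.81 -0.64]
 [-0.58  0.72]
 [ 0.8  -0.49]
 [-0.56 -1.82]
 [-1.81 -1.7 ]
 [ 0.21 -0.06]
 [ 0.1   0.16]]
top 2277 [-0.01131628  0.17993727  0.09236231] 10.2202203401802
scene 2151 [-0.01215677  0.18250261  0.09287542] 10.365226345597081
```

Fit: hinge axis at about (0.580, −0.018), lid at about 10°, pointer at about 79°. Next I check that the arm can reach under the lip and follow the arc.

```bash
cat > plan.py <<'E'
from fit import *
from scipy.spatial.transform import Rotation as Ro
p=np.load('p.npy')
yaw=p[2]
XL=np.array([np.sin(yaw),-np.cos(yaw),0]);YL=np.array([np.cos(yaw),np.sin(yaw),0]);Z=np.array([0,0,1.])
def tool(th,rho,yl,gap,dl,sg):
    """th lid angle, upper tip corner at radius rho, gap beyond inner face; dl tool pitch"""
    z=XL*np.cos(dl)-Z*np.sin(dl); up=Z*np.cos(dl)+XL*np.sin(dl)
    y=sg*YL; x=np.cross(y,z)
    c=pt(p,np.array([-rho,yl,-.007-gap]),th)
    pos=c-z*r.tip_extent-up*.011
    return pos,Ro.from_matrix(np.c_[x,y,z]).as_quat()
E
python3 - <<'E'
from plan import *
print(r.tip_extent, pt(p,np.array([-.18,.158,0]),p[4]))
for sg in(1,-1):
  for dd in(15,25,35,45):
    out=[]
    for th in(9,30,50,70,80,92):
        pos,q=tool(np.radians(th),.165,-.0,.012,np.radians(dd),sg)
        s=r.solve_ik(pos,q);out.append(None if s is None else s.round(2).tolist())
    print(sg,dd,pos.round(3),*out,sep='\n  ')
E
```

```text
0.025 [0.73484477 0.02676204 0.25174255]
1
  15
  [0.577 0.022 0.236]
  None
  None
  None
  None
  None
  None
1
  25
  [0.577 0.022 0.241]
  [0.56, 1.03, 1.23, -0.93, 1.63, 0.83]
  [0.54, 0.94, 1.26, -0.94, 1.66, 0.76]
  [0.5, 0.85, 1.3, -0.97, 1.66, 0.7]
  None
  None
  None
1
  35
  [0.577 0.022 0.246]
  [0.53, 0.94, 1.28, -0.83, 1.51, 0.78]
  [0.51, 0.85, 1.29, -0.83, 1.56, 0.71]
  [0.47, 0.77, 1.32, -0.86, 1.57, 0.64]
  [0.4, 0.69, 1.37, -0.89, 1.54, 0.58]
  [0.36, 0.66, 1.39, -0.9, 1.51, 0.56]
  [0.31, 0.63, 1.43, -0.93, 1.47, 0.53]
1
  45
  [0.577 0.021 0.25 ]
  [0.48, 0.86, 1.33, -0.72, 1.39, 0.71]
  [0.46, 0.77, 1.33, -0.72, 1.45, 0.64]
  [0.42, 0.69, 1.34, -0.73, 1.48, 0.56]
  [0.35, 0.62, 1.37, -0.75, 1.46, 0.49]
  [0.31, 0.59, 1.39, -0.77, 1.44, 0.46]
  [0.25, 0.57, 1.42, -0.78, 1.4, 0.42]
-1
  15
  [0.577 0.022 0.236]
  None
  None
  None
  None
  None
  None
-1
  25
  [0.577 0.022 0.241]
  [0.56, 1.03, 1.23, -0.93, 1.63, -2.32]
  [0.54, 0.94, 1.26, -0.94, 1.66, -2.38]
  [0.5, 0.85, 1.3, -0.97, 1.66, -2.44]
  None
  None
  None
-1
  35
  [0.577 0.022 0.246]
  [0.53, 0.94, 1.28, -0.83, 1.51, -2.36]
  [0.51, 0.85, 1.29, -0.83, 1.56, -2.43]
  [0.47, 0.77, 1.32, -0.86, 1.57, -2.5]
  [0.4, 0.69, 1.37, -0.89, 1.54, -2.56]
  [0.36, 0.66, 1.39, -0.9, 1.51, -2.59]
  [0.31, 0.63, 1.43, -0.93, 1.47, -2.61]
-1
  45
  [0.577 0.021 0.25 ]
  [0.48, 0.86, 1.33, -0.72, 1.39, -2.43]
  [0.46, 0.77, 1.33, -0.72, 1.45, -2.5]
  [0.42, 0.69, 1.34, -0.73, 1.48, -2.58]
  [0.35, 0.62, 1.37, -0.75, 1.46, -2.65]
  [0.31, 0.59, 1.39, -0.77, 1.44, -2.69]
  [0.25, 0.57, 1.42, -0.78, 1.4, -2.72]
```

Run:
```python
from plan import *
command_gripper(0.0)
pos,q=tool(p[3],.168,0,.013,np.radians(40),1)
pre=pos-XL*.06
print(pos,pre)
r.reach(pre+[0,0,.10],q)
s=r.read_state();print(s['time_s'],s['eef_pos'],s['contact_force'],s['grip_width'])
snap('wrist','w1');snap('scene','s2')
r.move_straight(pre,speed=.15)
s=r.read_state();print(s['time_s'],s['eef_pos'],s['contact_force'])
snap('scene','s3');snap('wrist','w3');print(optics.camera_model('wrist'))
```

```text
[0.56627421 0.17682993 0.08998484] [0.56220322 0.23669166 0.08998484]
2.7083 [0.56175342 0.23763123 0.19055015] [ 0.45697597 -1.28966686  0.10045199] -0.0002206779647303732
3.625 [0.56266263 0.2369083  0.09078767] [-0.49713392 -0.13609568  0.11375237]
{'K': array([[345.08172696,   0.        , 318.54474968],
       [  0.        , 345.08172696, 194.81726954],
       [  0.        ,   0.        ,   1.        ]]), 'tool_from_camera': array([[-3.66855377e-05, -9.57348983e-01, -2.88934115e-01,
         7.34318676e-02],
       [ 9.99999999e-01, -2.77375524e-05, -3.50634262e-05,
         7.42114780e-04],
       [ 2.55536103e-05, -2.88934116e-01,  9.57348984e-01,
        -1.16928122e-01],
       [ 0.00000000e+00,  0.00000000e+00,  0.00000000e+00,
         1.00000000e+00]])}
```

View pics/s3.png

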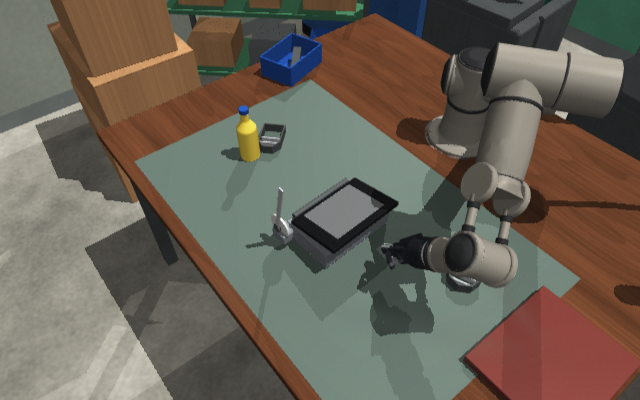

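View pics/w3.png

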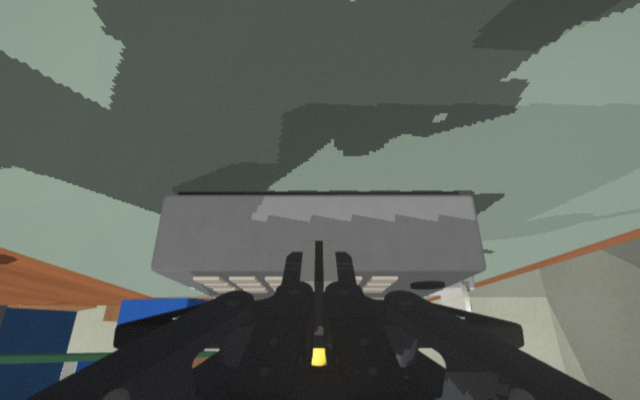

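The scene picture shows the gripper fingertips at (388,250), just in front of the lid lip. The wrist view, which is upside-down, shows the console front and the keys under the lid. The way in is clear.

Run:
```python
from plan import *
D=np.radians(40)
pos,q=tool(p[3],.168,0,.013,D,1)
print('in',r.move_straight(pos,q,speed=.08,max_force=6))
s=r.read_state();f0=s['contact_force'];print(s['time_s'],s['eef_pos'],f0)
for th in np.radians([9,14,20,27,34]):
    g=0.002 if th>p[3] else .004
    po,_=tool(th,.168,0,0.0,D,1)
    st=r.move_straight(po,q,speed=.06,max_force=22)
    s=r.read_state();f=s['contact_force']
    print(np.degrees(th).round(0),st,round(s['time_s'],2),s['eef_pos'].round(4),f.round(1))
    if st or np.linalg.norm(f-f0)>28: break
snap('scene','s4')
```

```text
in False
4.625 [0.5663435  0.17714263 0.09001727] [1.18265413 0.01945033 0.46745558]
9.0 False 4.97 [0.5666 0.1753 0.1026] [ 1.5  0.9 -1.3]
14.0 False 5.37 [0.5665 0.1727 0.1165] [ 0.7  3.8 -4.4]
20.0 False 5.81 [0.5668 0.1681 0.1334] [ 1.   2.5 -5.5]
27.0 False 6.3 [0.5673 0.1606 0.1528] [ 0.8  2.5 -5.9]
34.0 False 6.79 [0.568  0.151  0.1709] [ 0.1  2.7 -5.7]
```

View pics/s4.png

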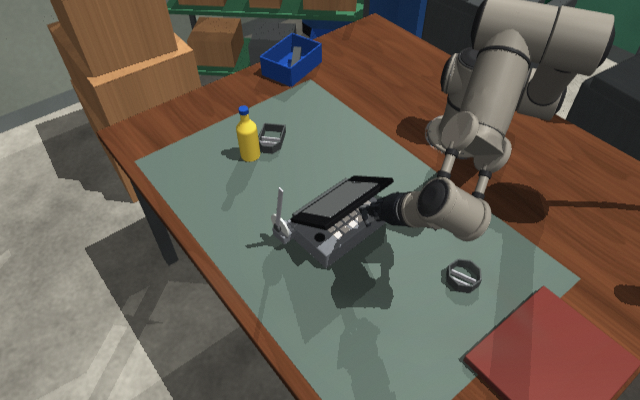

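The lid is lifting smoothly at about 6.5 N. I continue to slightly past the pointer angle, then release.

Run:
```python
from plan import *
D=np.radians(40)
_,q=tool(p[3],.168,0,.013,D,1)
f0=np.zeros(3)
for a in [42,50,58,66,73,78,82]:
    th=np.radians(a)
    po,_=tool(th,.168,0,0.0,D,1)
    st=r.move_straight(po,q,speed=.06,max_force=22)
    s=r.read_state();f=s['contact_force']
    print(a,st,round(s['time_s'],2),s['eef_pos'].round(4),f.round(1))
    if st or np.linalg.norm(f-f0)>28: break
r.hold(.2);snap('scene','s5');snap('top','t5')
e=r.read_state()['eef_pos']
r.move_straight(e-XL*.08+Z*0.0,speed=.05)
s=r.read_state();print(s['time_s'],s['contact_force'])
snap('scene','s6');snap('top','t6')
for n,c in(('s5',(250,120,410,280)),('s6',(250,120,410,280)),('t6',(230,110,390,240)),('t5',(230,110,390,240))):
    im=cv2.imread(f'pics/{n}.png');x0,y0,x1,y1=c
    k=3.7 if n[0]=='s' else 4
    cv2.imwrite(f'pics/{n}c.png',cv2.resize(im[y0:y1,x0:x1],None,fx=k,fy=k,interpolation=cv2.INTER_CUBIC))
```

```text
42 False 7.38 [0.5689 0.1374 0.1897] [-0.9  2.6 -6. ]
50 False 7.92 [0.57   0.1214 0.2068] [-0.6  3.5 -6. ]
58 False 8.47 [0.5712 0.1032 0.2214] [-1.   5.1 -4.1]
66 False 9.01 [0.5726 0.0832 0.2334] [-2.5  4.8 -1.5]
73 False 9.5 [0.5739 0.0643 0.2415] [-1.5  5.8  0.3]
78 False 9.89 [0.5749 0.0502 0.2459] [-3.6  6.3  1.4]
82 False 10.23 [0.5757 0.0388 0.2484] [-1.7  6.   2. ]
12.3 [0.81962929 0.58797104 0.79237947]
```

View pics/s6c.png

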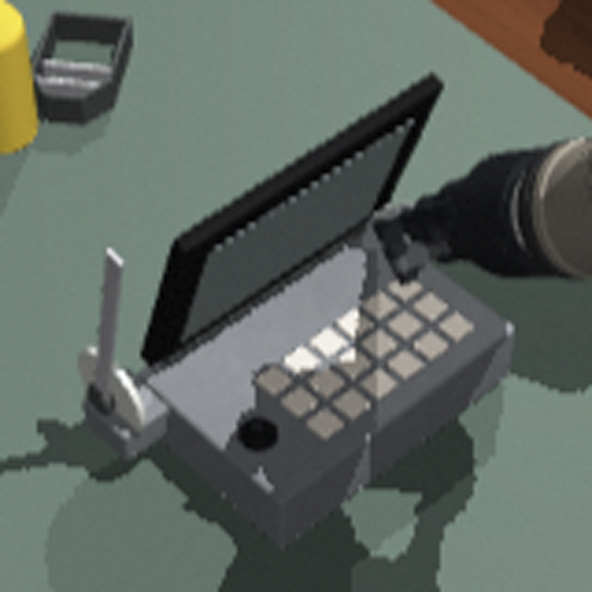

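View pics/t6c.png

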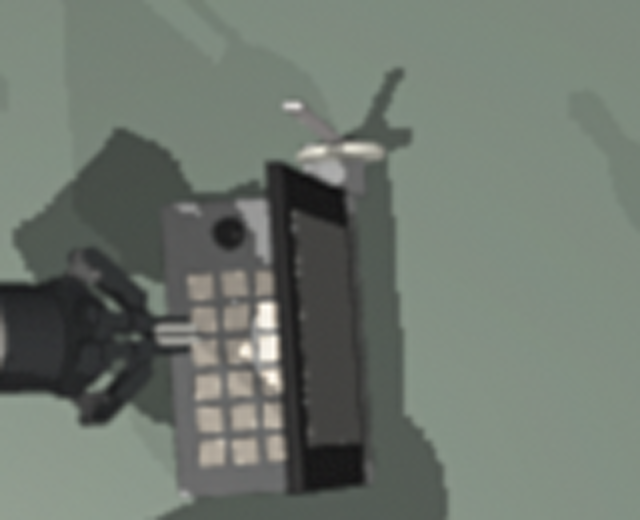

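```bash
cat > ang.py <<'E'
from plan import *
def lidang(n,fn,gr=None):
    z=np.load(f'pics/{fn}.npz');W=cloud(n,z['d']).reshape(-1,3)
    L=W-np.array([p[0],p[1],.075]);a=-L@XL;b=L@YL;h=L[:,2]
    rad=np.hypot(a,h);ph=np.arctan2(h,a)
    m=(np.abs(b)<.11)&(rad>.05)&(rad<.172)&(ph>np.radians(45))&(ph<np.radians(110))&(h>.05)
    if gr is not None: m&=gr
    # robust line a = c + k h + e b
    A=np.c_[h[m],b[m],np.ones(m.sum())];s=least_squares(lambda q:A@q-a[m],[0.3,0,0],loss='soft_l1',f_scale=.002).x
    res=A@s-a[m]
    return m.sum(),90-np.degrees(np.arctan(s[0])),s.round(4),np.std(res).round(4)
def ptrang(n,fn):
    z=np.load(f'pics/{fn}.npz');W=cloud(n,z['d']).reshape(-1,3)
    L=W-np.array([p[0],p[1],.075]);a=-L@XL;b=L@YL;h=L[:,2]
    m=(np.abs(b-.158)<.02)&(h>.045)&(h<.2)&(np.abs(a)<.1)
    A=np.c_[h[m],np.ones(m.sum())];s=least_squares(lambda q:A@q-a[m],[0.3,0],loss='soft_l1',f_scale=.002).x
    return m.sum(),90-np.degrees(np.arctan(s[0])),s.round(4)
E
python3 - <<'E'
from ang import *
for n,f in(('scene','s5'),('scene','s6'),('top','t5'),('top','t6')): print(f,lidang(n,f))
for n,f in(('scene','scene1'),('scene','s6'),('top','top1'),('top','t6')): print(f,ptrang(n,f))
E
```

```text
s5 (np.int64(1057), np.float64(81.2764932821496), array([ 0.1534, -0.0048,  0.0085]), np.float64(0.0012))
s6 (np.int64(1081), np.float64(73.24027161617909), array([ 0.3012, -0.0044,  0.0087]), np.float64(0.0008))
t5 (np.int64(441), np.float64(80.78975936382422), array([ 0.1621, -0.0042, -0.0076]), np.float64(0.0011))
t6 (np.int64(871), np.float64(72.85649506842711), array([ 0.3085, -0.0037, -0.0078]), np.float64(0.001))
scene1 (np.int64(145), np.float64(79.13228362838956), array([0.192 , 0.0027]))
s6 (np.int64(146), np.float64(79.16653748146186), array([0.1914, 0.0028]))
top1 (np.int64(47), np.float64(78.64556068333512), array([ 0.2008, -0.0017]))
t6 (np.int64(48), np.float64(78.71159752391546), array([ 0.1996, -0.0017]))
```

View pics/s5c.png

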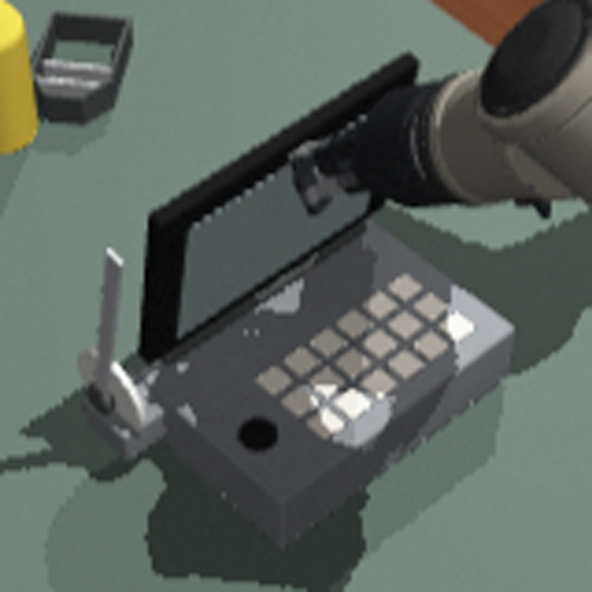

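All views agree. The picture taken after letting go (lid at crop (180,240)–(440,75)) gives the lid at 73.0°, and the pointer is at 78.9°. The lid sprang back 8.0° from 81.0°, so I push again to a true 87°.

Run:
```python
from ang import *
D=np.radians(40)
_,q=tool(p[3],.168,0,.013,D,1)
for a,g in [(73,.012),(75,0),(80,0),(84,0),(87.9,0)]:
    po,_=tool(np.radians(a),.168,0,g,D,1)
    st=r.move_straight(po,q,speed=.06,max_force=22)
    s=r.read_state();print(a,st,round(s['time_s'],2),s['contact_force'].round(1))
    if st: break
r.hold(.2);snap('scene','s7');print(lidang('scene','s7'))
e=r.read_state()['eef_pos']
r.move_straight(e-XL*.08,speed=.05)
r.hold(.3);s=r.read_state();print(s['time_s'],s['contact_force'])
snap('scene','s8');snap('top','t8')
for n,f in(('scene','s8'),('top','t8')): print(f,lidang(n,f),ptrang(n,f))
im=cv2.imread('pics/s8.png')[110:280,250:410];cv2.imwrite('pics/s8c.png',cv2.resize(im,None,fx=3.5,fy=3.5,interpolation=cv2.INTER_CUBIC))
```

```text
73 False 13.3 [ 0.7 -0.4 -0.3]
75 False 13.75 [ 0.4  1.  -0.4]
80 False 14.14 [-0.1  4.  -0.3]
84 False 14.48 [-1.   5.6  0.6]
87.9 False 14.82 [-0.1  4.4  2.6]
(np.int64(1323), np.float64(87.11490288934253), array([ 0.0504, -0.0048,  0.0084]), np.float64(0.0013))
17.1417 [ 0.55765889 -0.72977206  0.4269432 ]
s8 (np.int64(1467), np.float64(79.40397133647672), array([ 0.1871, -0.0039,  0.0083]), np.float64(0.001)) (np.int64(147), np.float64(79.12526271404376), array([0.1921, 0.0026]))
t8 (np.int64(546), np.float64(79.07949922290601), array([ 0.1929, -0.0035, -0.0076]), np.float64(0.0007)) (np.int64(47), np.float64(77.76991728672746), array([ 0.2168, -0.0039]))
```

View pics/s8c.png

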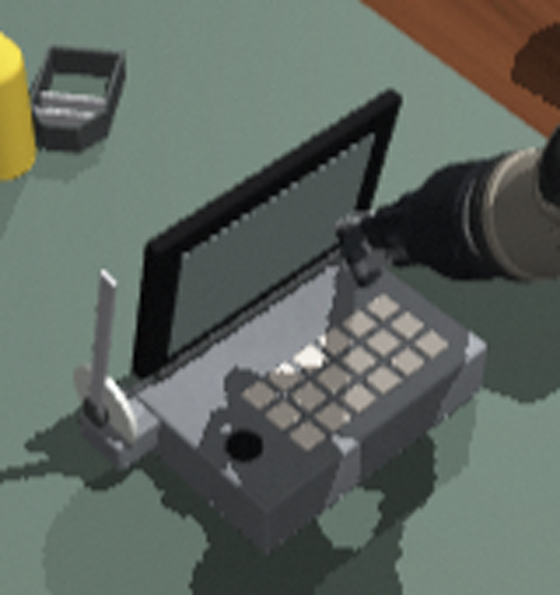

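The picture shows the lid's side edge (135,370)–(150,245) parallel to the pointer (98,405)–(107,275), with the gripper clear at (355,245). One last check for settling, then I hand in.

Run:
```python
from ang import *
r.hold(1.0);snap('scene','s9');print(lidang('scene','s9')[1],ptrang('scene','s9')[1],r.read_state()['time_s'])
r.finish_job()
```

```text
79.56608519600766 79.17954880521908 18.2917
the job is handed in; nothing more can be done
```

The lid is standing on its own parallel to the pointer, within about 1°, and I handed the job in at about 18 s. The allowed error is 4°.

- **First push:** I raised the lid from under its front lip with the closed, tilted gripper, using about 6–7 N. I took it to 81°, let go, and it dropped back 8° to 73°.
- **Second push:** I took it to 87° and let go again, and it settled at about 79.2°.
- **Last checks:** The scene camera read the lid at 79.6° and the pointer at 79.2°. It had read 79.4° about a second earlier, so the lid was at rest within measuring noise. The gripper was about 80 mm clear of the lid.
- **Disagreement:** The last top-camera picture put the pointer at 77.8°, from only about 47 depth points. The three other readings with the lid up or before the start gave 78.6–79.2°. Even against 77.8° the lid would be within about 1.3°.
- **Pointer, dies and bottle:** The scene camera's pointer reading did not change. I did not approach the dies or the bottle, and I did not measure their positions again at the end.

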